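# Load the oil sample and hold the inspection mirror on it

## Task

Pick up the oil sample bottle with the orange band, lower it upright through the roof opening of the one free bay of the grey inspection cabinet, set it down on the seat without dropping it, and let go. Then turn the spring-loaded mirror by the yellow grip bar on its top until the camera's red aiming beam, reflected off the mirror, points at the middle of the orange band, so that the band appears to the camera, and finish while still holding the mirror at that angle with the gripper (it springs back if let go). Leave the other two bottles and the beaker standing where they are.

Things in the scene. Friction and masses are not known exactly. Their poses are not given: they have to be found in the camera images.
- sample: The sample: amber lab bottle, round: body 44 mm diameter up to 88 mm, pale sloping shoulder up to 100 mm, blue screw cap 34 mm diameter from 100 to 130 mm (its top); about 200 g, loose, standing on the table. Orange band all round it from 58 to 84 mm. Origin: centre of its underside, z up the bottle. Grip it by the cap.
- sample_band (a point): Centre of the orange band of the sample, on the bottle's axis, 71 mm above its underside.
- sample_cap (a point): Point on the sample's axis at which to grip the cap, 117 mm above its underside (13 mm below the top).
- cabinet: Fixed grey cabinet, white roof, 250 (x) x 90 (y) x 95 mm high; origin: centre of its underside. Three bays along its x, centres at x = -80, 0, +80 mm, y = 0, floor at 6 mm. The roof (6 mm thick) has a 60 x 61 mm opening centred over each bay; walls between bays 5 mm. Its -y side is one open window through which the mirror looks in. Bottles in it rise 41 to 44 mm above the roof.
- seat: Fixed black rubber disc, 52 mm diameter, 3 mm thick, in the centre of the floor of the one free bay. Origin: centre of its underside, 6 mm above the table (its top is at 9 mm). A seated sample has its underside at 9 mm.
- bottle_a: Bystander: amber lab bottle, round: body 44 mm diameter up to 88 mm, pale sloping shoulder up to 100 mm, blue screw cap 34 mm diameter from 100 to 130 mm (its top), white paper band; loose, stands in one bay. Origin: centre of its underside.
- bottle_b: Bystander: dark brown lab bottle, round: body 44 mm diameter up to 88 mm, pale sloping shoulder up to 100 mm, blue screw cap 34 mm diameter from 100 to 130 mm (its top), white paper band; loose, stands in another bay. Origin: centre of its underside.
- beaker: Bystander: loose open glass cup, 66 mm diameter at the rim, 80 mm high, on the table. Origin: centre of its underside.
- bench: Fixed aluminium plate 70 mm wide, 10 thick, x from -50 to +220 mm, carrying mirror and camera. Origin: on the table under the mirror's vertical axis; x points to the camera, a black box 44 mm wide, 109 mm high, from x = 165 to 225 mm, lens out to 135 mm, looking along -x at the mirror at 80 mm height. A thin red line from lens to mirror is its aiming beam.
- mirror (a joint): Mirror angle about its vertical axis, rad: 0 at rest, up to 1.3, growing clockwise seen from above. A weak spring (0.018 N m at 0 plus 0.06 N m per rad) turns it back when let go. The face (70 mm wide, 52 to 108 mm high) lies on the axis; its normal points, seen from above, 70 degrees counterclockwise of bench x, minus the joint angle.
- mirror_grip (a point): Grip point on the mirror's turning axis, 138 mm above the table, in the yellow bar on top: bar 60 mm long (this point's x axis), 12 mm thick (its y axis, also the mirror's normal), from 120 to 152 mm high. Grip across the 12 mm and turn about the vertical through this point.
- beam: The reflected aiming beam: thin red line 260 mm long at 80 mm height from the mirror's axis, look only. Origin on the table under the axis; its x axis is the beam's direction: seen from above 140 degrees counterclockwise of bench x, minus twice mirror (it turns twice as far as the mirror). The camera sees what lies along it, beyond the drawn end too.

How it is judged:
By the outcome, as a careful person would: the job done as asked, in the order asked, and still so for the second after the job is handed in, while the arm keeps its last pose, push and grip.
It also fails if it takes over 51 s, if anything falls off the work surface, if the arm or the gripper's body presses on something with over 40 N, if the wrist force passes 120 N, or if a joint passes its speed limit or range.

## Robot

A 7-joint arm with a two-finger parallel gripper is mounted at the origin on the work surface. World frame = base frame: x ahead of the robot, y to its left, z up, the work surface at z = 0. Lengths are in m, angles in rad, forces in N, time in s.
With the tool pointing down it reaches from about 0.425 to 0.875 m from the base axis. Payload 4.7 kg.
Tool frame: the origin (TCP) lies at the very end of the fingers, on their centre line; the grasp point (between the pads) lies 19 mm behind it (ctrl.grasp_offset is the distance from the TCP to the grasp point, in m); z points along the fingers, y is the direction in which the jaws open and shut (so a half turn about z gives the same grasp; the last joint's range is limited). The gripper opens to 87 mm and grips with 3 to 60 N. Pads are 19 mm wide; open, the fingers measure 117 mm over their backs; the gripper's body (75 mm by 190 mm) begins 51 mm behind the grasp point.
Start: joints at [-1.149, 0.321, -0.07, 1.45, 0.023, 1.371, -0.057], TCP at [0.258, 0.597, 0.223] pointing down, gripper open.
Joint ranges: [-2.86, 2.86], [-0.3, 2.09], [-1.38, 1.24], [0.06, 2.45], [-1.56, 4.7], [0.09, 2.05], [-2.69, 2.69]. Speed limits (rad/s): [2.57, 2.57, 3.14, 3.14, 3.14, 3.14, 3.14].

## Interface

Orientations are given as a rotation vector (axis times angle).
In Python, from bench import ctrl gives the robot as it stands.
- The arm moves only by the shell command python3 -m creep 'ROWS' [FORCE]. ROWS is JSON, a list that holds one entry, the list of rows, each a list of 7 numbers: the opening, from 0 (shut) to 1 (fully open), then the shift along the tool's x, y, z in mm, then the turn, a rotation vector about the tool's x, y, z in rad. In form: [[[grip, dx, dy, dz, rx, ry, rz], ...]]. A call has 1 to 5 rows; each row is the pose to reach, as a shift and turn from the pose commanded when the call began, along the tool's axes at that moment; what a row does not reach only later rows make up. A row lasts 1/10 s, in which the tool goes at most 50 mm and 8.59 degrees, less where a joint would pass 70% of its speed; a pose out of reach is approached as far as the arm can. A call with a gripper value outside its range is refused whole. The fingers move at their own pace and stop on an object; FORCE is the grip in N (left out, the last holds). Time passes only in rows, so rows that repeat a pose let the fingers close. It gives the time, the measured TCP pose, the force and the opening at its end, in the units of the state.
- ctrl.get_state(): the state, without advancing time (a new reading comes with each control period).
- ctrl.get_image(name): name is "scene" or "top" or "wrist"; returns the picture (400x640x3 uint8, red, green, blue); there is no depth.
- ctrl.camera_params(name): a dict with "K" (3x3 intrinsics, pixels), "pose" (4x4, takes a point from camera to world coordinates). Camera axes: x right, y down, z forward; pixel columns grow to the right and rows downward; lengths in m; the calibration is good to about 2 mm. A picture is of the moment at which its call begins: read the wrist's pose just before it. camera_params takes no time and is no camera call; for the wrist camera it gives the pose at the moment of the call.
- ctrl.close_job(): hands the job in, once; it reports no verdict.
The state is a dict: "time": time; "joint_positions": joint angles; "qd": joint speeds; "joint_torque": joint torques, N m; "position": TCP position; "tool_rot": TCP orientation; "ft_force": force on the tool from outside, world axes, zero at the start; "torque": the same for the moment, N m; "grip_width": opening from 0.0 (shut) to 1.0 (fully open).
Only numpy, scipy, OpenCV 4.12 (cv2) and the standard library are available. Lean on these libraries where they do the work, as an engineer would, in place of code of your own. Each camera call takes 0.05 s, during which the arm holds its last target. There are 200 camera calls.

## Working session

There is one attempt and no reset: what is moved stays moved. The work goes in short steps, Python scripts to look and compute and a shell command to move; the robot and the scene stay as the last step left them, time stands still between calls to the robot, and variables do not carry over. Pictures are saved under pics/ and viewed, about 8 in all and at most 12, crops included, and the job is handed in when it is done.

```bash
ls; mkdir -p pics
python3 - <<'E'
from bench import ctrl
import cv2,numpy as np
s=ctrl.get_state();print(s['time'],s['position'],s['tool_rot'],s['grip_width'])
for n in("scene","top"):
    im=ctrl.get_image(n);cv2.imwrite(f"pics/{n}0.png",im[:,:,::-1])
    p=ctrl.camera_params(n);print(n,np.round(p["K"],1).tolist(),np.round(p["pose"],4).tolist())
E
```

```text
pics
0.0 [0.25761635 0.59617301 0.22146752] [-6.36057702e-01 -3.07626930e+00  2.93761999e-03] 1.0025928610421586
scene [[387.9, 0.0, 323.6], [0.0, 387.9, 202.8], [0.0, 0.0, 1.0]] [[-0.2398, 0.6863, -0.6867, 1.2208], [0.9706, 0.1556, -0.1834, 0.1976], [-0.0191, -0.7105, -0.7035, 0.7916], [0.0, 0.0, 0.0, 1.0]]
top [[368.0, 0.0, 321.0], [0.0, 368.0, 203.6], [0.0, 0.0, 1.0]] [[-0.0001, -0.9873, 0.159, 0.4185], [-0.9998, 0.0034, 0.0201, -0.002], [-0.0204, -0.1589, -0.9871, 0.9958], [0.0, 0.0, 0.0, 1.0]]
```

View pics/top0.png

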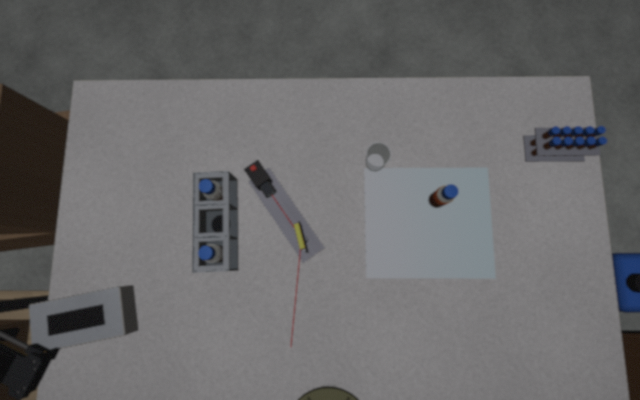

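View pics/scene0.png

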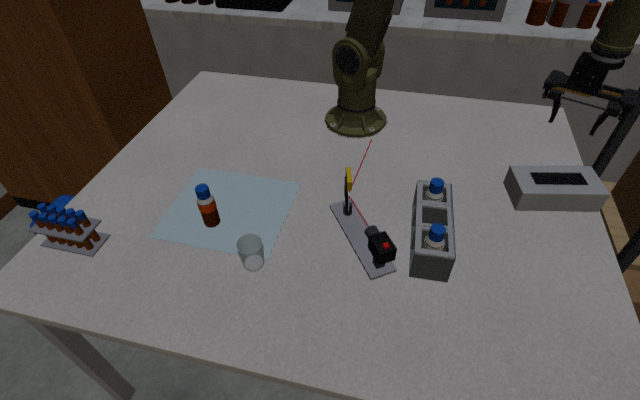

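The middle bay is free. In the top view the sample's cap is at (450,191), the cabinet at about (215,220), and the grip bar at (301,236).

```bash
cat > h.py <<'E'
from bench import ctrl
import cv2,numpy as np
from scipy.spatial.transform import Rotation as R
def at(p,u,v,z):
    d=p["pose"][:3,:3]@np.linalg.solve(p["K"],[u,v,1]);o=p["pose"][:3,3]
    return o+d*(z-o[2])/d[2]
def proj(p,X):
    q=p["pose"][:3,:3].T@(np.asarray(X)-p["pose"][:3,3]);q=p["K"]@q;return q[:2]/q[2]
def P(n): return {k:np.array(v) for k,v in ctrl.camera_params(n).items()}
def blobs(im,lo,hi,amin=20):
    m=cv2.inRange(cv2.cvtColor(im,cv2.COLOR_RGB2HSV),lo,hi)
    n,_,st,c=cv2.connectedComponentsWithStats(m)
    return [(c[i].round(1).tolist(),st[i].tolist()) for i in range(1,n) if st[i,4]>=amin]
BLUE=((100,120,60),(125,255,255));YEL=((22,120,80),(36,255,255))
def todelta(T):  # world vector -> tool axes mm
    return (R.from_rotvec(ctrl.get_state()['tool_rot']).inv().apply(T)*1000).round(1)
E
python3 - <<'E'
from h import *
im=cv2.imread("pics/top0.png")[:,:,::-1].copy();p=P("top")
for c,s in blobs(im,*BLUE): print("blue",c,s,at(p,*c,.125).round(4))
for c,s in blobs(im,*YEL): print("yel",c,s,at(p,*c,.145).round(4))
cv2.imwrite("pics/crop1.png",cv2.resize(im[155:275,180:330,::-1],None,fx=5,fy=5,interpolation=cv2.INTER_CUBIC))
im=cv2.imread("pics/scene0.png")[:,:,::-1].copy();p=P("scene")
for c,s in blobs(im,*BLUE): print("blue",c,s,at(p,*c,.117).round(4))
for c,s in blobs(im,*YEL): print("yel",c,s,at(p,*c,.138).round(4))
E
```

```text
blue [555.4, 130.3] [551, 127, 10, 7, 51] [ 0.7382 -0.5571  0.125 ]
blue [566.9, 130.2] [562, 127, 11, 7, 55] [ 0.7383 -0.5849  0.125 ]
blue [578.3, 130.2] [574, 127, 10, 7, 53] [ 0.7381 -0.6123  0.125 ]
blue [589.6, 130.1] [585, 127, 10, 7, 53] [ 0.7381 -0.6395  0.125 ]
blue [600.4, 129.7] [596, 126, 9, 8, 48] [ 0.7389 -0.6655  0.125 ]
blue [556.5, 140.5] [552, 136, 10, 9, 65] [ 0.7123 -0.5572  0.125 ]
blue [573.7, 140.5] [563, 136, 22, 9, 131] [ 0.712  -0.5984  0.125 ]
blue [590.8, 140.3] [586, 136, 11, 9, 67] [ 0.7122 -0.6394  0.125 ]
blue [601.8, 140.4] [598, 137, 9, 8, 51] [ 0.7118 -0.6657  0.125 ]
blue [205.7, 185.6] [200, 179, 13, 14, 152] [0.6041 0.2963 0.125 ]
blue [450.0, 191.2] [443, 185, 14, 14, 140] [ 0.5878 -0.293   0.125 ]
blue [205.3, 252.3] [199, 245, 14, 15, 171] [0.4432 0.2892 0.125 ]
blue [626.7, 280.7] [613, 254, 27, 58, 1138] [ 0.3782 -0.6817  0.125 ]
yel [299.7, 235.6] [295, 224, 10, 24, 102] [0.4807 0.0647 0.145 ]
blue [437.4, 184.1] [431, 178, 13, 16, 132] [0.4309 0.2915 0.117 ]
blue [201.2, 190.3] [195, 184, 13, 16, 137] [ 0.5876 -0.2971  0.117 ]
blue [54.6, 208.9] [37, 195, 37, 31, 515] [ 0.7307 -0.6238  0.117 ]
blue [70.1, 217.0] [65, 208, 11, 20, 118] [ 0.7458 -0.5664  0.117 ]
blue [32.5, 216.8] [29, 211, 9, 16, 70] [ 0.7659 -0.6576  0.117 ]
blue [78.6, 213.7] [74, 210, 9, 10, 54] [ 0.7315 -0.5535  0.117 ]
blue [438.1, 230.6] [431, 223, 15, 19, 189] [0.5921 0.2991 0.117 ]
yel [348.6, 177.6] [346, 167, 6, 24, 96] [0.4797 0.0677 0.138 ]
```

View pics/crop1.png

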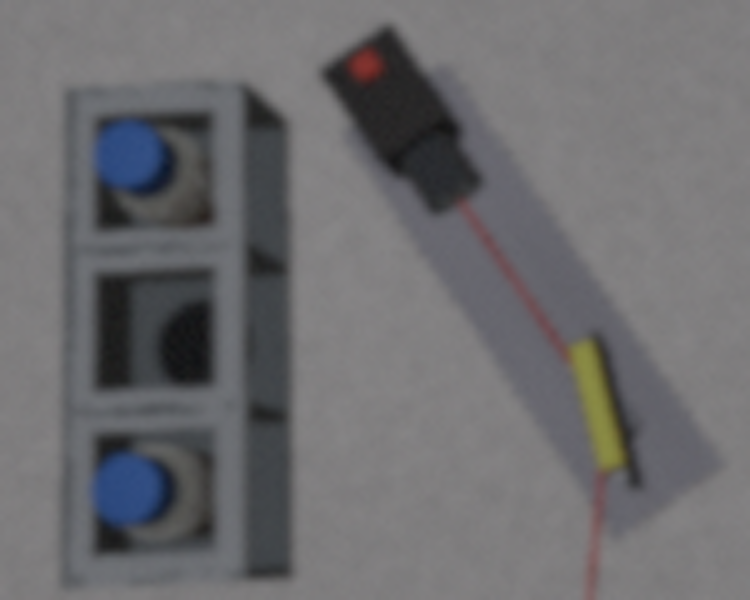

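Run:
```python
from h import *
p=P("top")
f=lambda c,z:at(p,c[0]/5+180-.4,c[1]/5+155-.4,z)
op=np.array([f(c,.095) for c in[(97,277),(213,270),(213,388),(97,390)]]);print(op[:,:2].round(4),op.mean(0).round(4))
o=np.array([f(c,.095) for c in[(67,90),(244,85),(240,580),(63,587)]]);print(o[:,:2].round(4),o.mean(0).round(4))
d=o[0]+o[1]-o[2]-o[3];print("cab yaw",np.degrees(np.arctan2(d[1],d[0])))
m=f((599,405),.152);a=f((462,203),.08);b=f((570,360),.08);d=a-b;print("mirror",m,"beam",a,b,np.degrees(np.arctan2(d[1],d[0])))
bar=f((584,342),.152)-f((611,469),.152);print("bar",np.degrees(np.arctan2(bar[1],bar[0])),np.linalg.norm(bar))
d=f((590,600),.08)-f((601,475),.08);print("refl",np.degrees(np.arctan2(d[1],d[0])))
s=ctrl.get_state();Rt=R.from_rotvec(s['tool_rot']);print(Rt.as_matrix().round(3))
print(todelta(np.array([.588,-.275,.26])-s['position']))
```

```text
[[0.5485 0.3203]
 [0.5518 0.2623]
 [0.4931 0.2598]
 [0.4922 0.3173]] [0.5214 0.2899 0.095 ]
[[0.6442 0.3406]
 [0.6463 0.2506]
 [0.4    0.2427]
 [0.3966 0.3288]] [0.5218 0.2907 0.095 ]
cab yaw 2.289191128402603
mirror [0.48023128 0.06479656 0.152     ] beam [0.58802261 0.14107594 0.08      ] [0.50800061 0.08522844 0.08      ] 34.91125348216672
bar 12.540708442459637 0.05963870736232153
refl 175.44404599953987
[[-0.918  0.397 -0.001]
 [ 0.397  0.918 -0.002]
 [-0.    -0.002 -1.   ]]
[-648.8 -668.8  -37.2]
```

```bash
python3 -m creep '[[[1,-34,-35,-8,0,0,0],[1,-68,-70,-16,0,0,0],[1,-102,-105,-24,0,0,0],[1,-136,-140,-32,0,0,0],[1,-170,-175,-37,0,0,0]]]' && python3 -m creep '[[[1,-34,-35,0,0,0,0],[1,-68,-70,0,0,0,0],[1,-102,-105,0,0,0,0],[1,-136,-140,0,0,0,0],[1,-170,-175,0,0,0,0]]]' && python3 -m creep '[[[1,-34,-35,0,0,0,0],[1,-68,-70,0,0,0,0],[1,-102,-105,0,0,0,0],[1,-136,-140,0,0,0,0],[1,-170,-175,0,0,0,0]]]' && python3 -m creep '[[[1,-34,-35,0,0,0,0],[1,-68,-70,0,0,0,0],[1,-102,-105,0,0,0,0],[1,-120,-124,0,0,0,0],[1,-120,-124,0,0,0,0]]]'
python3 - <<'E'
from h import *
p=P("wrist");s=ctrl.get_state();im=ctrl.get_image("wrist");cv2.imwrite("pics/w1.png",im[:,:,::-1])
print(s['time'],s['position'],s['tool_rot'],s['joint_positions'].round(2) if hasattr(s['joint_positions'],'round') else s['joint_positions'])
print(p["pose"].round(3).tolist(),p["K"])
for c,st in blobs(im,*BLUE,100): print(c,st,at(p,*c,.13))
print(proj(p,[.588,-.295,.13]))
E
```

```text
time: 0.6
position: [0.3449, 0.3666, 0.2598]
tool_rot: [0.636, 3.076, 0.0]
ft_force: [2.0, 0.3, -0.5]
grip_width: 0.999
time: 1.1
position: [0.4312, 0.1385, 0.2594]
tool_rot: [-0.636, -3.076, -0.001]
ft_force: [0.8, 0.2, 0.4]
grip_width: 1.001
time: 1.6
position: [0.5179, -0.0893, 0.2595]
tool_rot: [0.636, 3.076, 0.001]
ft_force: [0.9, 0.3, 0.0]
grip_width: 1.0
time: 2.1
position: [0.5778, -0.254, 0.2585]
tool_rot: [-0.646, -3.073, 0.006]
ft_force: [0.8, -0.8, -0.0]
grip_width: 1.001
2.1 [ 0.577819   -0.25397295  0.2585163 ] [-0.6460812  -3.07291734  0.00626839] [-0.22  0.32  0.76  1.47 -0.22  1.44  1.69]
[[0.402, 0.883, 0.24, 0.513], [0.915, -0.387, -0.109, -0.224], [-0.003, 0.264, -0.965, 0.42], [0.0, 0.0, 0.0, 1.0]] [[303.43446512   0.         319.16781455]
 [  0.         303.43446512 198.84475443]
 [  0.           0.           1.        ]]
[289.0, 213.9] [273, 196, 32, 36, 900] [ 0.58704922 -0.29112297  0.13      ]
[285.92370814 216.19029447]
```

View pics/w1.png

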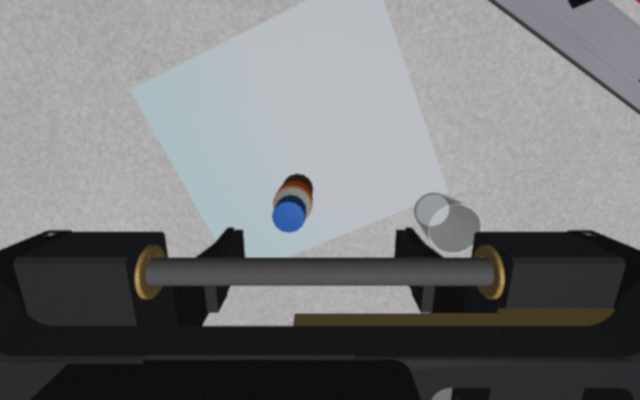

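Run:
```python
from h import *
p=P("wrist");im=ctrl.get_image("wrist");s=ctrl.get_state()
c,st=[b for b in blobs(im,*BLUE,100)][0]
t=at(p,st[0]+st[2]/2-.5,st[1]+st[3]-st[2]/2-.5,.13)
print(s['position'],s['tool_rot'],st,t)
t[2]=.098;print(todelta(t-s['position']))
```

```text
[ 0.57834973 -0.24902633  0.258738  ] [-6.37652401e-01 -3.07449295e+00 -1.81156350e-04] [270, 197, 32, 36, 903] [ 0.58842129 -0.29227177  0.13      ]
[-26.7 -35.6 160.7]
```

```bash
python3 -m creep '[[[1,-26.7,-35.6,20,0,0,0],[1,-26.7,-35.6,60,0,0,0],[1,-26.7,-35.6,100,0,0,0],[1,-26.7,-35.6,120,0,0,0],[1,-26.7,-35.6,120,0,0,0]]]'
python3 - <<'E'
from h import *
p=P("wrist");im=ctrl.get_image("wrist");s=ctrl.get_state()
cv2.imwrite("pics/w2.png",im[:,:,::-1])
for c,st in blobs(im,*BLUE,100):
  t=at(p,st[0]+st[2]/2-.5,st[1]+st[3]-st[2]/2-.5,.13);print(st,t)
print(s['position'],s['tool_rot'],proj(p,[.5884,-.2923,.13]))
t=np.array([.5884,-.2923,.098]);print(todelta(t-s['position']))
E
```

```text
time: 2.7
position: [0.5875, -0.2882, 0.1358]
tool_rot: [-0.631, -3.071, -0.005]
ft_force: [0.8, 0.2, 0.3]
grip_width: 1.001
[285, 209, 54, 49, 2192] [ 0.57998057 -0.28937987  0.13      ]
[ 0.58882816 -0.28949323  0.13847036] [-6.31780770e-01 -3.07467339e+00 -2.96708407e-03] [312.65238268 244.4711262 ]
[-0.8 -2.8 40.5]
```

View pics/w2.png

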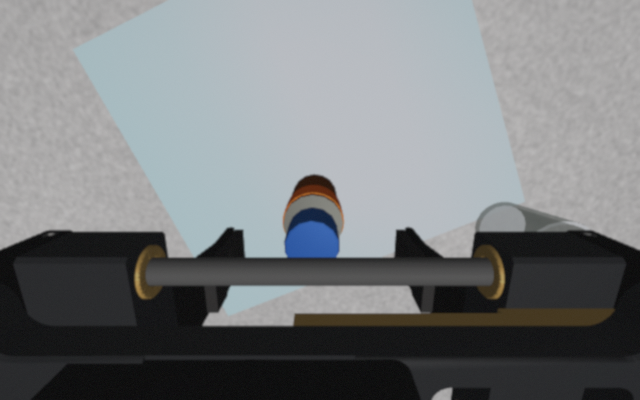

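The cap sits between the fingers, at u≈312 against a predicted 312.6. I'll descend and grip.

```bash
python3 -m creep '[[[1,-0.8,-2.8,14,0,0,0],[1,-0.8,-2.8,28,0,0,0],[1,-0.8,-2.8,40,0,0,0],[1,-0.8,-2.8,40,0,0,0],[1,-0.8,-2.8,40,0,0,0]]]' 30 && python3 -m creep '[[[0,0,0,0,0,0,0],[0,0,0,0,0,0,0],[0,0,0,0,0,0,0],[0,0,0,0,0,0,0],[0,0,0,0,0,0,0]]]' 30 && python3 -m creep '[[[0,0,0,0,0,0,0],[0,0,0,0,0,0,0],[0,0,0,0,0,0,0],[0,0,0,-10,0,0,0],[0,0,0,-10,0,0,0]]]' 30
```

```text
time: 3.25
position: [0.5887, -0.295, 0.0993]
tool_rot: [-0.636, -3.076, -0.0]
ft_force: [-0.4, -0.3, 1.1]
grip_width: 0.997
time: 3.75
position: [0.5889, -0.2951, 0.0997]
tool_rot: [0.636, 3.076, 0.0]
ft_force: [0.6, -0.8, 0.3]
grip_width: 0.627
time: 4.25
position: [0.5893, -0.2955, 0.1108]
tool_rot: [0.636, 3.075, -0.001]
ft_force: [0.3, -0.1, -2.2]
grip_width: 0.38
```

```bash
python3 -m creep '[[[0,0,0,-30,0,0,0],[0,0,0,-75,0,0,0],[0,0,0,-120,0,0,0],[0,10,17,-160,0,0,0],[0,30,52,-190,0,0,0]]]' && python3 -m creep '[[[0,22,38,0,0,0,0],[0,44,76,0,0,0,0],[0,66,114,0,0,0,0],[0,88,152,0,0,0,0],[0,110,190,0,0,0,0]]]' && python3 -m creep '[[[0,22,38,0,0,0,0],[0,44,76,0,0,0,0],[0,66,114,0,0,0,0],[0,88,152,0,0,0,0],[0,110,190,0,0,0,0]]]' && python3 -m creep '[[[0,22,38,0,0,0,-0.1],[0,39,67,0,0,0,-0.2],[0,45,77,0,0,0,-0.32],[0,45,77,0,0,0,-0.44],[0,45,77,0,0,0,-0.449]]]' && python3 -m creep '[[[0,0,0,0,0,0,0],[0,0,0,0,0,0,0]]]'
python3 - <<'E'
from h import *
p=P("wrist");im=ctrl.get_image("wrist");cv2.imwrite("pics/w3.png",im[:,:,::-1])
s=ctrl.get_state();print(s['time'],s['position'],s['tool_rot'],s['grip_width'],s['ft_force'])
print(R.from_rotvec(s['tool_rot']).as_matrix().round(3)); np.savez("w3.npz",**p)
for c,st in blobs(im,*BLUE,100): print(c,st,at(p,*c,.139))
cv2.imwrite("pics/t1.png",ctrl.get_image("top")[:,:,::-1])
E
```

```text
time: 4.75
position: [0.5809, -0.2399, 0.3025]
tool_rot: [0.647, 3.071, -0.006]
ft_force: [1.6, 0.1, -1.7]
grip_width: 0.38
time: 5.25
position: [0.5556, -0.0162, 0.2996]
tool_rot: [0.637, 3.076, 0.001]
ft_force: [0.2, 0.5, -2.3]
grip_width: 0.38
time: 5.75
position: [0.5302, 0.2018, 0.2996]
tool_rot: [0.637, 3.076, 0.001]
ft_force: [0.7, 0.7, -2.6]
grip_width: 0.379
time: 6.25
position: [0.5197, 0.2891, 0.2991]
tool_rot: [0.067, -3.141, 0.001]
ft_force: [0.2, -0.3, -2.9]
grip_width: 0.383
time: 6.45
position: [0.5201, 0.2882, 0.2995]
tool_rot: [-0.059, 3.141, 0.0]
ft_force: [-0.4, -0.3, -1.8]
grip_width: 0.379
6.5 [0.52009863 0.28825351 0.29955554] [-6.03741763e-02  3.14081556e+00  2.23717454e-04] 0.38358377093617385 [ 0.31032445  1.04187369 -2.08653904]
[[-0.999 -0.038  0.   ]
 [-0.038  0.999  0.   ]
 [-0.     0.    -1.   ]]
[320.9, 109.9] [306, 94, 31, 33, 797] [0.44285768 0.28736215 0.139     ]
[319.2, 241.8] [287, 221, 65, 37, 1858] [0.5879351  0.29117949 0.139     ]
[318.9, 291.2] [292, 286, 55, 14, 551] [0.65197336 0.29326937 0.139     ]
```

View pics/w3.png

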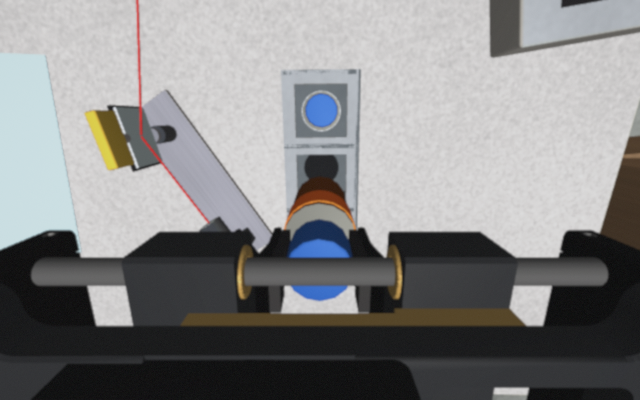

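The hold is upright, with the near cap at (321,110), the roof's near corners at (283,70) and (358,70), and the free bay behind the bottle. Next I'll compute the roof geometry from this view.

Run:
```python
from h import *
p=dict(np.load("w3.npz"))
im=cv2.imread("pics/w3.png")
cv2.imwrite("pics/crop2.png",cv2.resize(im[60:220,260:380],None,fx=5,fy=5,interpolation=cv2.INTER_CUBIC)[:600])
for uv in [(283,70),(358,70),(294,155),(346,155),(294,137),(346,137),(294,84),(346,84)]: print(uv,at(p,*uv,.095).round(4))
print("seat",at(p,321,167,.009))
# predicted pixels
th=np.radians(2.3);c=np.array([.5215,.290])
for l in [(-125,-45),(-125,45),(-30,-30.5),(-30,30.5),(-50,-30.5),(-50,30.5),(-110,-30.5),(-110,30.5)]:
    x,y=np.array(l)/1000;print(l,proj(p,[c[0]+x*np.cos(th)-y*np.sin(th),c[1]+x*np.sin(th)+y*np.cos(th),.095]).round(1))
```

```text
(283, 70) [0.4008 0.2434 0.095 ]
(358, 70) [0.3976 0.3275 0.095 ]
(294, 155) [0.4954 0.2573 0.095 ]
(346, 155) [0.493  0.3199 0.095 ]
(294, 137) [0.4741 0.2569 0.095 ]
(346, 137) [0.4718 0.3186 0.095 ]
(294, 84) [0.4151 0.256  0.095 ]
(346, 84) [0.4128 0.3149 0.095 ]
seat [0.52285904 0.29144143 0.009     ]
(-125, -45) [280.   67.6]
(-125, 45) [360.4  67.4]
(-30, -30.5) [294.9 152.8]
(-30, 30.5) [345.6 152.7]
(-50, -30.5) [294.5 135.9]
(-50, 30.5) [346.  135.8]
(-110, -30.5) [293.3  81.8]
(-110, 30.5) [347.1  81.7]
```

View pics/crop2.png

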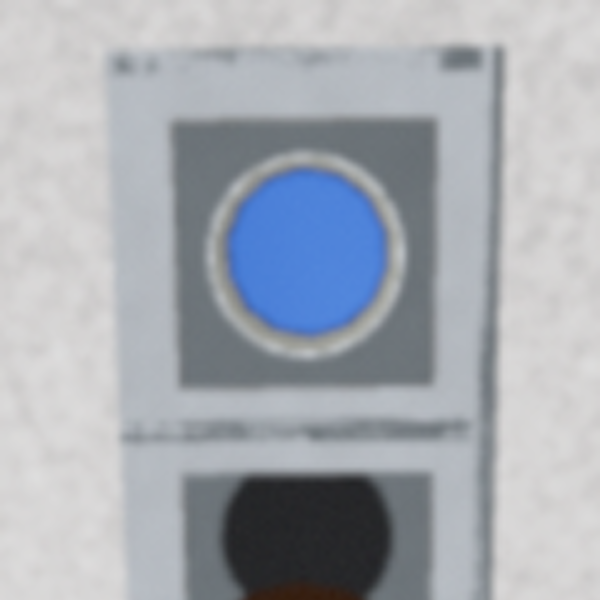

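```bash
python3 -m creep '[[[0,-3,3,20,0,0,0],[0,-3,3,55,0,0,0],[0,-3,3,80,0,0,0],[0,-3,3,88,0,0,0],[0,-3,3,88,0,0,0]]]' && python3 -m creep '[[[0,0,0,0,0,0,0]]]'
python3 - <<'E'
from h import *
p=P("scene");im=ctrl.get_image("scene")
cv2.imwrite("pics/s1.png",cv2.resize(im[120:300,330:530,::-1],None,fx=4,fy=3.33,interpolation=cv2.INTER_CUBIC))
print(ctrl.get_state()['position'])
E
```

```text
time: 7.05
position: [0.5222, 0.2916, 0.2105]
tool_rot: [0.064, -3.139, 0.002]
ft_force: [0.1, -0.3, -2.8]
grip_width: 0.383
time: 7.15
position: [0.5236, 0.2924, 0.213]
tool_rot: [-0.064, 3.139, 0.002]
ft_force: [0.1, -0.2, -2.1]
grip_width: 0.381
[0.52379363 0.29251342 0.21338281]
```

View pics/s1.png

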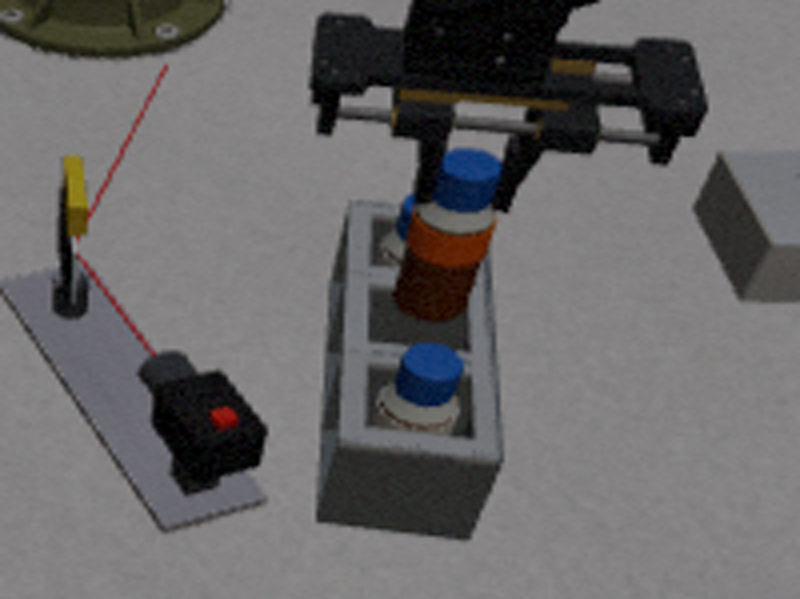

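The bottle may lean slightly: cap at (468,180), bottom at (437,305) in this crop. I'll compare that with a vertical projection.

Run:
```python
from h import *
p=P("scene")
im=ctrl.get_image("scene");cv2.imwrite("pics/s1full.png",im[:,:,::-1])
s=ctrl.get_state();x,y,z=s['position'];b=z-.0997;print(s['position'],s['time'])
cr=lambda q:((q-[330,120])*[4,3.33]).round(1)
for h in (0,.058,.084,.115,.13):
    print(h,cr(proj(p,[x,y,b+h])))
for h in (.1,.13): print('nb',cr(proj(p,[.6035,.293,h+.006])))
H=cv2.cvtColor(im,cv2.COLOR_RGB2HSV);sub=H[150:230,420:470]
m=cv2.inRange(sub,(3,150,90),(16,255,255));n,_,st,c=cv2.connectedComponentsWithStats(m)
for i in range(1,n):
    if st[i,4]>50: print('orange',c[i]+[420,150],st[i],cr(c[i]+[420,150]))
print(blobs(im,*BLUE,50)[:6])
for tilt in (-10,-5,0,5,10):  # about jaw axis (world y): bottom shift in x
    t=np.radians(tilt);g=np.array([x,y,z+.019])
    print(tilt,[cr(proj(p,g+np.array([-np.sin(t)*(h-.119),0,(h-.119)*np.cos(t)]))) for h in (0,.071,.115)])
```

```text
[0.52376484 0.29258084 0.21341996] 7.25
0 [424.5 300.5]
0.058 [443.  242.3]
0.084 [451.9 214.5]
0.115 [463.  179.8]
0.13 [468.6 162.3]
nb [417.1 389.5]
nb [426.9 360.5]
orange [445.39423077 193.97115385] [ 18  37  16  13 104] [461.6 246.3]
[([447.6, 172.9], [440, 165, 16, 19, 197]), ([54.8, 211.7], [29, 195, 47, 33, 780]), ([78.6, 214.1], [74, 210, 10, 10, 64]), ([437.9, 231.2], [431, 223, 15, 19, 208])]
-10 [array([426.3, 279.5]), array([448. , 220.1]), array([462.9, 179.4])]
-5 [array([425.2, 290.5]), array([447.6, 224.7]), array([462.9, 179.8])]
0 [array([424.4, 300.8]), array([447.3, 228.9]), array([462.9, 180.1])]
5 [array([423.8, 310.4]), array([447.2, 232.7]), array([462.9, 180.4])]
10 [array([423.5, 319.3]), array([447.1, 236.2]), array([462.9, 180.7])]
```

The lean is perspective only: every axis point matches the vertical projection to within about 1–2 px. Lowering.

```bash
python3 -m creep '[[[0,0,-1.3,22,0,0,0],[0,0,-1.3,44,0,0,0],[0,0,-1.3,66,0,0,0],[0,0,-1.3,86,0,0,0],[0,0,-1.3,96,0,0,0]]]' && python3 -m creep '[[[0,0,0,0,0,0,0],[0,0,0,2,0,0,0],[0,0,0,4,0,0,0],[0,0,0,5,0,0,0],[0,0,0,5,0,0,0]]]'
```

```text
time: 7.75
position: [0.5226, 0.2908, 0.1148]
tool_rot: [0.065, -3.14, 0.0]
ft_force: [-0.2, -0.4, -2.3]
grip_width: 0.384
time: 8.25
position: [0.523, 0.291, 0.1109]
tool_rot: [-0.065, 3.14, 0.001]
ft_force: [0.3, -0.5, -2.0]
grip_width: 0.387
```

```bash
python3 -m creep '[[[0,0,0,1,0,0,0],[0,0,0,1,0,0,0]]]' && python3 -m creep '[[[0,0,0,1,0,0,0],[0,0,0,1,0,0,0]]]' && python3 -m creep '[[[0,0,0,0.5,0,0,0],[0,0,0,0.5,0,0,0]]]'
```

```text
time: 8.45
position: [0.5228, 0.2908, 0.1095]
tool_rot: [-0.065, 3.141, 0.0]
ft_force: [0.8, -0.2, -1.5]
grip_width: 0.386
time: 8.65
position: [0.5229, 0.2909, 0.1085]
tool_rot: [-0.065, 3.141, 0.0]
ft_force: [-0.8, 0.1, -1.7]
grip_width: 0.384
time: 8.85
position: [0.5231, 0.291, 0.1085]
tool_rot: [-0.065, 3.14, 0.001]
ft_force: [-0.3, -0.2, 1.8]
grip_width: 0.38
```

Seated: the force turned from −2 to +1.8 N at TCP z 0.1085 (expected 0.1087). Release and rise.

```bash
python3 -m creep '[[[0.45,0,0,0,0,0,0],[0.6,0,0,0,0,0,0],[0.8,0,0,0,0,0,0],[0.8,0,0,0,0,0,0],[0.8,0,0,0,0,0,0]]]' && python3 -m creep '[[[0.8,0,0,-15,0,0,0],[0.8,0,0,-45,0,0,0],[0.8,0,0,-85,0,0,0],[0.8,0,0,-125,0,0,0],[0.8,0,0,-140,0,0,0]]]' && python3 -m creep '[[[0.8,0,0,0,0,0,0]]]'
python3 - <<'E'
from h import *
p=P("wrist");im=ctrl.get_image("wrist");cv2.imwrite("pics/w4.png",im[:,:,::-1]);s=ctrl.get_state()
print(s['time'],s['position'],R.from_rotvec(s['tool_rot']).as_matrix().round(3).tolist()); np.savez("w4.npz",**p)
for c,st in blobs(im,*BLUE,100): print(c,st,at(p,*c,.137))
for c,st in blobs(im,*YEL,100): print('yel',c,st,at(p,*c,.152))
im=ctrl.get_image("top");p=P("top");cv2.imwrite("pics/t2.png",im[:,:,::-1])
for c,st in blobs(im,*BLUE,50): print(c,st,at(p,*c,.139))
E
```

```text
time: 9.35
position: [0.5228, 0.2908, 0.1079]
tool_rot: [-0.065, 3.141, 0.0]
ft_force: [0.3, -0.5, 0.3]
grip_width: 0.733
time: 9.85
position: [0.5248, 0.2916, 0.254]
tool_rot: [-0.064, 3.134, 0.007]
ft_force: [0.5, -0.1, -0.4]
grip_width: 0.801
time: 9.95
position: [0.5243, 0.2915, 0.2517]
tool_rot: [-0.064, 3.136, 0.006]
ft_force: [0.6, -0.9, -0.2]
grip_width: 0.798
10.0 [0.52319491 0.29095758 0.24901359] [[-0.999, -0.041, 0.002], [-0.041, 0.999, 0.001], [-0.002, 0.001, -1.0]]
[317.4, 103.0] [299, 84, 37, 39, 1125] [0.44279164 0.28734917 0.137     ]
[318.9, 191.4] [302, 172, 35, 38, 1052] [0.52184672 0.29191197 0.137     ]
[318.8, 251.4] [305, 244, 28, 14, 307] [0.58326832 0.29434465 0.137     ]
yel [67.4, 135.7] [35, 103, 65, 70, 2528] [0.47828553 0.07810214 0.152     ]
[577.4, 130.2] [550, 126, 55, 9, 274] [ 0.7329456  -0.60036788  0.139     ]
[578.6, 140.5] [552, 136, 55, 9, 332] [ 0.70718082 -0.60037976  0.139     ]
[205.4, 252.4] [199, 245, 15, 15, 173] [0.44252706 0.28426128 0.139     ]
[626.7, 280.7] [613, 254, 27, 58, 1146] [ 0.37888092 -0.67080227  0.139     ]
```

View pics/w4.png

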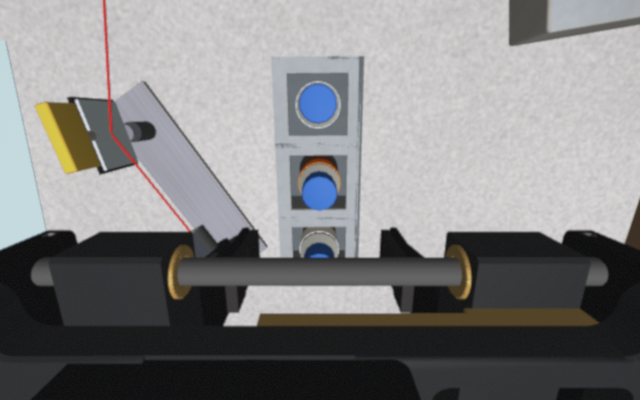

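The sample stands upright, centred in the middle bay, with its cap at (319,191). The other bottles have not moved. Next, the mirror.

```bash
python3 -m creep '[[[1,11,-47,0,0,0,0],[1,22,-94,0,0,0,0],[1,33,-141,0,0,0,-0.08],[1,43,-188,0,0,0,-0.14],[1,52,-224,5,0,0,-0.2]]]' && python3 -m creep '[[[1,0,0,0,0,0,0],[1,0,0,0,0,0,0]]]'
python3 - <<'E'
from h import *
p=P("wrist");im=ctrl.get_image("wrist");cv2.imwrite("pics/w5.png",im[:,:,::-1]);s=ctrl.get_state()
print(s['time'],s['position'],R.from_rotvec(s['tool_rot']).as_matrix().round(3).tolist(),s['joint_positions']); np.savez("w5.npz",**p)
for c,st in blobs(im,*YEL,100): print('yel',c,st,at(p,*c,.152))
E
```

```text
time: 10.55
position: [0.4786, 0.0616, 0.2412]
tool_rot: [0.378, -3.116, 0.001]
ft_force: [0.3, -0.3, 0.6]
grip_width: 0.994
time: 10.75
position: [0.4789, 0.0643, 0.2412]
tool_rot: [0.374, -3.116, -0.001]
ft_force: [-0.4, 1.1, 0.2]
grip_width: 0.996
10.8 [0.47922871 0.0655346  0.24153118] [[-0.971, -0.239, -0.002], [-0.239, 0.971, -0.0], [0.002, 0.0, -1.0]] [-0.71370337 -0.06446367  0.50468334  1.83498772  0.03154386  1.36543835
  1.5957656 ]
yel [321.0, 200.8] [314, 167, 14, 70, 875] [0.47727681 0.06582871 0.152     ]
```

View pics/w5.png

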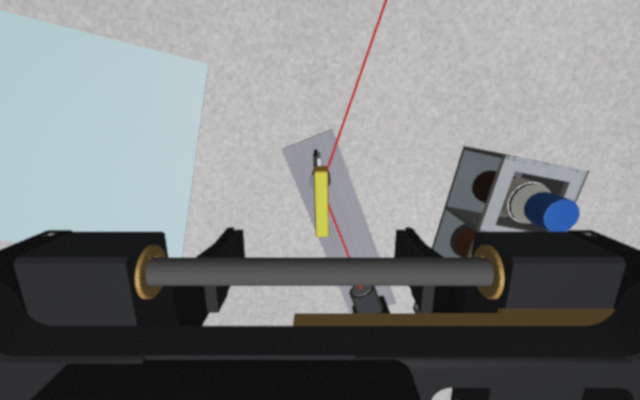

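Run:
```python
from h import *
p=dict(np.load("w5.npz"));im=cv2.imread("pics/w5.png")[:,:,::-1].copy()
H=cv2.cvtColor(im,cv2.COLOR_RGB2HSV);m=cv2.inRange(H,*YEL);m[:,:300]=0;m[:,345:]=0
ys=np.arange(160,242,4)
for v in ys:
    x=np.where(m[v])[0]; 
    if len(x): print(v,x.min(),x.max(),H[v,x,2].mean().round(), at(p,(x.min()+x.max())/2,v,.152).round(4)[:2])
a=[(v,np.where(m[v])[0].mean()) for v in range(178,234)]
q=np.array([at(p,u,v,.152) for v,u in a]);d=np.polyfit(q[:,0],q[:,1],1);print("bar angle",np.degrees(np.arctan(d[0])))
d=im.astype(int);r=(d[...,0]-np.maximum(d[...,1],d[...,2]))>40
for sl,n in (((slice(0,165),slice(300,400)),'refl'),((slice(208,256),slice(325,362)),'in')):
    vv,uu=np.where(r[sl]);vv+=sl[0].start;uu+=sl[1].start
    q=np.array([at(p,u,v,.08) for u,v in zip(uu,vv)])
    k=np.polyfit(q[:,0],q[:,1],1);print(n,len(q),"angle",np.degrees(np.arctan(k[0])),"line y at x=.478",np.polyval(k,.478), np.abs(np.polyval(k,q[:,0])-q[:,1]).max())
```

```text
168 315 324 94.0 [0.45   0.0578]
172 314 327 173.0 [0.453  0.0594]
176 314 327 195.0 [0.4564 0.0603]
180 314 327 194.0 [0.4597 0.0611]
184 315 327 198.0 [0.4629 0.0623]
188 315 327 199.0 [0.4663 0.0631]
192 315 327 199.0 [0.4697 0.064 ]
196 315 327 199.0 [0.4731 0.0648]
200 315 327 199.0 [0.4766 0.0657]
204 315 327 199.0 [0.4801 0.0665]
208 315 327 199.0 [0.4836 0.0674]
212 316 327 201.0 [0.487  0.0687]
216 316 327 201.0 [0.4905 0.0695]
220 316 327 201.0 [0.4941 0.0704]
224 316 327 201.0 [0.4977 0.0713]
228 316 327 201.0 [0.5013 0.0722]
232 316 327 201.0 [0.505  0.0731]
236 318 324 189.0 [0.5088 0.0736]
bar angle 14.72448877948984
refl 503 angle -4.94180791383821 line y at x=.478 0.0671781106815785 0.001599965871457651
in 129 angle 35.09911110531369 line y at x=.478 0.06441828258983584 0.002037430908569629
```

```bash
python3 -m creep '[[[1,-1.6,0.9,35,0,0,-0.016],[1,-1.6,0.9,75,0,0,-0.016],[1,-1.6,0.9,105,0,0,-0.016],[1,-1.6,0.9,121,0,0,-0.016],[1,-1.6,0.9,121,0,0,-0.016]]]' 20 && python3 -m creep '[[[1,0,0,0,0,0,0],[0.4,0,0,0,0,0,0],[0.3,0,0,0,0,0,0],[0.14,0,0,0,0,0,0],[0,0,0,0,0,0,0]]]' 20 && python3 -m creep '[[[0,0,0,0,0,0,0],[0,0,0,0,0,0,0],[0,0,0,0,0,0,0],[0,0,0,0,0,0,0],[0,0,0,0,0,0,0]]]' 20&& python3 -m creep '[[[0,0,0,0,0,0,0],[0,0,0,0,0,0,0],[0,0,0,0,0,0,0],[0,0,0,0,0,0,0],[0,0,0,0,0,0,0]]]' 20
```

```text
time: 11.3
position: [0.4789, 0.0672, 0.1186]
tool_rot: [0.406, -3.109, 0.003]
ft_force: [-0.5, 0.2, -0.5]
grip_width: 0.993
time: 11.8
position: [0.4817, 0.0662, 0.1225]
tool_rot: [-0.403, 3.115, 0.001]
ft_force: [0.1, 0.1, 0.0]
grip_width: 0.725
time: 12.3
position: [0.4814, 0.0661, 0.1219]
tool_rot: [0.403, -3.116, -0.0]
ft_force: [-0.2, 0.4, -0.5]
grip_width: 0.263
time: 12.8
position: [0.4813, 0.0666, 0.1227]
tool_rot: [0.404, -3.115, -0.001]
ft_force: [-3.2, 0.4, 5.6]
grip_width: 0.138
```

```bash
python3 -m creep '[[[0,0,0,0,0,0,0.08],[0,0,0,0,0,0,0.16],[0,0,0,0,0,0,0.24],[0,0,0,0,0,0,0.32],[0,0,0,0,0,0,0.4]]]' 25 && python3 -m creep '[[[0,0,0,0,0,0,0.09],[0,0,0,0,0,0,0.18],[0,0,0,0,0,0,0.27],[0,0,0,0,0,0,0.36],[0,0,0,0,0,0,0.435]]]' && python3 -m creep '[[[0,0,0,0,0,0,0],[0,0,0,0,0,0,0]]]'
python3 - <<'E'
from h import *
s=ctrl.get_state();M=R.from_rotvec(s['tool_rot']).as_matrix();print(s['time'],np.degrees(np.arctan2(M[1,1],M[0,1])),s['ft_force'],s['torque'])
d={n:ctrl.get_image(n) for n in("wrist","top","scene")}
for n in d: cv2.imwrite(f"pics/m_{n}.png",d[n][:,:,::-1])
np.savez("m_w.npz",**P("wrist"))
a=cv2.resize(d["scene"][130:290,330:480],None,fx=4,fy=3.75,interpolation=cv2.INTER_CUBIC)
cv2.imwrite("pics/m1.png",a[:,:,::-1])
E
```

```text
time: 13.3
position: [0.4813, 0.0664, 0.1227]
tool_rot: [-0.228, -3.133, -0.001]
ft_force: [-3.2, -1.1, 5.2]
grip_width: 0.137
time: 13.8
position: [0.4812, 0.0661, 0.1227]
tool_rot: [-0.899, -3.009, 0.0]
ft_force: [-2.9, -1.9, 5.6]
grip_width: 0.135
time: 14.0
position: [0.4812, 0.0661, 0.1227]
tool_rot: [-0.894, -3.011, 0.0]
ft_force: [-2.3, -1.5, 6.3]
grip_width: 0.137
14.0 56.91325140109029 [-2.28144471 -1.51214993  6.28556709] [-0.45333668  0.64070398  0.02365827]
```

View pics/m1.png

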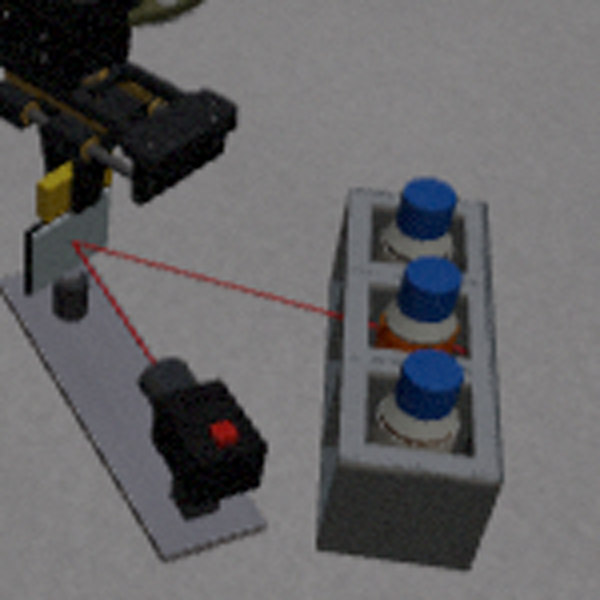

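View pics/m_wrist.png

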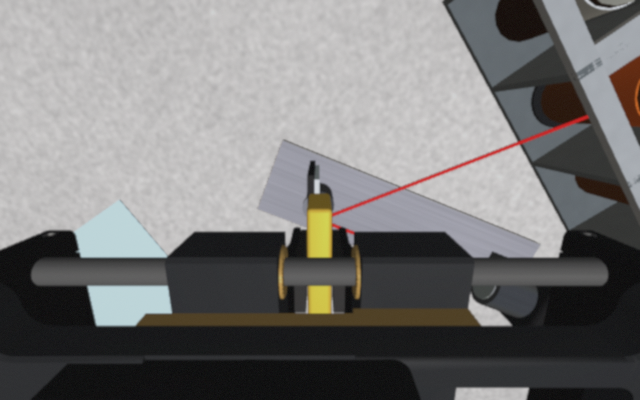

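The beam leaves the mirror and runs into the middle bay: (75,243)→(345,318) in the scene crop, (333,213)→(585,118) in the wrist view. I'll fit its line against the bottle axis.

Run:
```python
from h import *
b=np.array([.5225,.2915])
for n,p,box in (("wrist",dict(np.load("m_w.npz")),(115,212,335,592)),("top",P("top"),(190,240,228,306)),("scene",P("scene"),(190,217,351,414))):
    im=cv2.imread(f"pics/m_{n}.png")[:,:,::-1].astype(int);y0,y1,x0,x1=box
    r=(im[...,0]-np.maximum(im[...,1],im[...,2]))>(50 if n=="wrist" else 20)
    vv,uu=np.where(r[y0:y1,x0:x1]);vv+=y0;uu+=x0
    if n=="top": # keep the reflected beam only
        e=[proj(p,[.4805,.0667,.08]),proj(p,[*b,.08])];print(e)
        nrm=np.array([-(e[1]-e[0])[1],(e[1]-e[0])[0]]);nrm/=np.linalg.norm(nrm)
        k=np.abs((np.c_[uu,vv]-e[0])@nrm)<4;uu,vv=uu[k],vv[k]
    q=np.array([at(p,u,v,.08) for u,v in zip(uu,vv)])
    if len(q)<10: print(n,len(q));continue
    l=cv2.fitLine(q[:,:2].astype(np.float32),cv2.DIST_HUBER,0,1e-4,1e-4).ravel()
    d=l[:2]*np.sign(l[1]);off=d[0]*(b-l[2:])[1]-d[1]*(b-l[2:])[0]
    print(n,len(q),"angle",np.degrees(np.arctan2(d[1],d[0])),"bottle left of beam mm",off*1e3,"beam x at y=.0667",l[2]+(.0667-l[3])*d[0]/d[1],"y-range",q[:,1].min(),q[:,1].max())
p=P("scene");im=cv2.imread("pics/m_scene.png")[:,:,::-1].copy();print(blobs(im,*BLUE,100),proj(p,[*b,.124]))
```

```text
wrist 1012 angle 79.0739 bottle left of beam mm 1.8417023000214874 beam x at y=.0667 0.48097983 y-range 0.08094820586968508 0.25239863963725967
[array([300.90726283, 237.61075872]), array([211.87422397, 221.02861234])]
top 23 angle 79.59457 bottle left of beam mm 1.0458885947022007 beam x at y=.0667 0.48228285 y-range 0.2173964433022363 0.245329349505085
scene 138 angle 78.74885 bottle left of beam mm 1.2733169809435139 beam x at y=.0667 0.47907808 y-range 0.07611783267211379 0.24146351209702657
[([437.3, 184.5], [431, 178, 13, 16, 142]), ([58.2, 208.7], [46, 195, 28, 31, 416]), ([438.2, 206.0], [431, 199, 14, 17, 170]), ([41.6, 211.7], [37, 203, 10, 19, 121]), ([70.1, 217.4], [65, 208, 11, 20, 123]), ([438.2, 231.2], [431, 223, 15, 19, 191])] [436.47254706 206.82635712]
```

All three cameras put the beam within 2 mm of the bottle's axis, on the same side. One small trim, then a final check.

```bash
python3 -m creep '[[[0,0,0,0,0,0,-0.004],[0,0,0,0,0,0,-0.004],[0,0,0,0,0,0,-0.004],[0,0,0,0,0,0,-0.004],[0,0,0,0,0,0,-0.004]]]' 25
python3 - <<'E'
from h import *
b=np.array([.5222,.2915]);p=P("wrist");im=ctrl.get_image("wrist").astype(int)
r=(im[...,0]-np.maximum(im[...,1],im[...,2]))>50
vv,uu=np.where(r[115:212,335:592]);q=np.array([at(p,u+335,v+115,.08) for u,v in zip(uu,vv)])
l=cv2.fitLine(q[:,:2].astype(np.float32),cv2.DIST_HUBER,0,1e-4,1e-4).ravel();d=l[:2]*np.sign(l[1])
print(np.degrees(np.arctan2(d[1],d[0])),(d[0]*(b-l[2:])[1]-d[1]*(b-l[2:])[0])*1e3)
cv2.imwrite("pics/final.png",ctrl.get_image("scene")[:,:,::-1])
E
```

```text
time: 14.65
position: [0.4813, 0.0661, 0.1227]
tool_rot: [-0.888, -3.013, -0.0]
ft_force: [-3.4, -0.1, 5.8]
grip_width: 0.133
79.5424 0.277243581516453
```

Run:
```python
from h import *
a=cv2.imread("pics/scene0.png").astype(int)[225:275,230:270];b=cv2.imread("pics/final.png").astype(int)[225:275,230:270]
print("beaker diff",np.abs(a-b).mean())
print(ctrl.get_state()['time'],ctrl.close_job())
```

```text
beaker diff 3.0841666666666665
the job is handed in; nothing more can be done
14.75 None
```

I seated the sample in the free middle bay and turned the mirror so the beam points at the middle of the orange band. The job is handed in at 14.75 s, with the gripper still holding the mirror's bar at 25 N.

- **Placing:** The bottle touched the seat at TCP z 0.1085, against 0.1087 expected, with a contact force of about 2 N. After I let go, the wrist view showed it upright and centred in the bay.
- **Beam:** The wrist, top and scene views put the beam 1 to 2 mm from the bottle's axis. I then trimmed the mirror by 0.004 rad, and the wrist view gave 0.3 mm at a beam direction of 79.5°. The three views differed by up to 0.8° in beam direction, which is about 3 mm at the bottle.
- **Other objects:** In the scene view taken before the final trim, the other two bottles stood where they had been. I compared the beaker only by image difference, which was at noise level (mean 3 of 255).
- **Checks not done or left open:** I could not view the final scene picture because the 12-picture limit was reached. A steady wrist force of about 6 to 7 N remains while the gripper holds the bar, well under the limits.

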